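# Put the sanding drums back as a graded row

## Robot

A 7-joint arm with a two-finger parallel gripper is mounted at the origin on the work surface. World frame = base frame: x ahead of the robot, y to its left, z up, the work surface at z = 0. Lengths are in m, angles in rad, forces in N, time in s.
With the tool pointing down it reaches from about 0.375 to 0.925 m from the base axis. Payload 3.1 kg.
Tool frame: the origin (TCP) lies between the finger pads; the fingertips stand 19 mm ahead of it and the grasp point (between the pads) is the TCP; z points along the fingers, y is the line along which they close (so a half turn about z gives the same grasp; the last joint's range is limited). The gripper opens to 85 mm and grips with 20 to 120 N. Pads are 22 mm wide; open, the fingers measure 114 mm over their backs; the gripper's body (76 mm by 85 mm) begins 54 mm behind the grasp point. The pads swing forward as they close: fully open they stand 13 mm farther back than shut.
Start: joints at [-1.275, 0.383, 0.044, 1.598, -0.018, 1.161, -0.05], TCP at [0.249, 0.6, 0.25] pointing down, gripper open.
Joint ranges: [-2.61, 2.61], [-0.41, 2.15], [-1.48, 1.57], [0, 2.5], [-1.57, 4.71], [0.05, 1.97], [-2.85, 2.85]. Speed limits (rad/s): [2.79, 2.79, 3.14, 3.14, 3.14, 3.14, 3.14].

## Interface

Orientations are given as a unit quaternion [x, y, z, w].
In Python, from bench import move_ptp, movel, move_j, move_gripper, pause, inverse_kinematics, read_camera, camera_params, MotionError, sign_off, look_for, tip_of, read_time_s, read_qpos, read_joint_vel, read_effort, read_eef_pos, read_tcp_rot, read_ft_force, read_ft_torque, read_finger_gap, read_grasp_force gives the robot as it stands. Calls block until the motion is done:
- move_ptp(position, orientation): joint-space move of the TCP to a pose.
- movel(position, orientation=None, speed=0.15): straight line of the TCP; orientation=None keeps the orientation; speed is the mean speed in m/s.
- move_j(angles): joint-space move.
- move_gripper(opening, effort=None): finger opening in m; effort is the grip in N (None keeps the last); returns when the fingers have stopped.
- pause(seconds).
- inverse_kinematics(position, orientation): joint angles nearest the present ones, or None.
- read_camera(name): name is "scene" or "top"; returns the picture (480x640x3 uint8, red, green, blue); there is no depth.
- camera_params(name): a dict with "K" (3x3 intrinsics, pixels), "camera_from_world" (4x4, takes a point from world to camera coordinates). Camera axes: x right, y down, z forward; pixel columns grow to the right and rows downward; lengths in m; the calibration is good to about 2 mm. A picture is of the moment at which its call begins. camera_params takes no time and is no camera call.
A pose or a line that the arm cannot do raises MotionError and nothing moves.
- sign_off(): hands the job in; it is judged then, once.
Trained networks look in the newest picture that a camera, given by its name, has taken for a name from the list of things; names that differ only in an ending like _2 or _b are one class to them, and where a whole thing is asked for, a point or a joint stands for the part that bears it (a point fixed in the world has none). Each returns a list of dicts, best first, with "confidence" (0 to 1); they miss things now and then, are a little off and sometimes report something else, mostly with a low value. They report only what shows in the picture. A call takes as long as a camera call. They do not tell look-alikes from the thing itself.
- look_for(camera, name): "at" ([column, row] in pixels, amid what is visible of it).
- tip_of(camera, name): "at" ([column, row] in pixels: a listed point, or the origin of a listed thing).
Readings, each from a call of its own:
- read_time_s(): time.
- read_qpos(): joint angles.
- read_joint_vel(): joint speeds.
- read_effort(): joint torques, N m.
- read_eef_pos(): TCP position.
- read_tcp_rot(): TCP orientation.
- read_ft_force(): force on the tool from outside, world axes, zero at the start.
- read_ft_torque(): the same for the moment, N m.
- read_finger_gap(): finger opening in m.
- read_grasp_force(): force on a finger pad.
Only numpy, scipy, OpenCV 4.12 (cv2) and the standard library are available. Lean on these libraries where they do the work, as an engineer would, in place of code of your own. Each camera call takes 0.05 s, during which the arm holds its last target. There are 200 camera calls.

## Task

The five sanding drums belong in the long plywood tray as one straight row along its middle, graded from thinnest to thickest. Bring over the three from the grey carrier and stand each in its proper place in the row; one goes between the two drums already in the tray, which stand tight together and must first be moved apart. Leave no gap between neighbours wide enough to take the thinnest drum, keep every drum upright, and do not knock over the glue bottle.

Things in the scene. Friction and masses are not known exactly. Their poses are not given: they have to be found in the camera images.
- drum24_mid (a point): centre (half-way up) of the sanding drum 24 mm in diameter, the thinnest of five, starts in the carrier. Upright brown abrasive-covered rubber cylinder 60 mm tall, axis z up, flat ends; a steel washer and a steel stub 10 mm thick and 12 mm high on top of it. Loose, weighs less than 0.3 kg; may be gripped by its round side from any direction
- drum33_mid (a point): centre (half-way up) of the sanding drum 33 mm in diameter, second thinnest, starts in the tray. Upright brown abrasive-covered rubber cylinder 60 mm tall, axis z up, flat ends; a steel washer and a steel stub 10 mm thick and 12 mm high on top of it. Loose, weighs less than 0.3 kg; may be gripped by its round side from any direction
- drum42_mid (a point): centre (half-way up) of the sanding drum 42 mm in diameter, the middle size, starts in the carrier. Upright brown abrasive-covered rubber cylinder 60 mm tall, axis z up, flat ends; a steel washer and a steel stub 10 mm thick and 12 mm high on top of it. Loose, weighs less than 0.3 kg; may be gripped by its round side from any direction
- drum51_mid (a point): centre (half-way up) of the sanding drum 51 mm in diameter, second thickest, starts in the tray. Upright brown abrasive-covered rubber cylinder 60 mm tall, axis z up, flat ends; a steel washer and a steel stub 10 mm thick and 12 mm high on top of it. Loose, weighs less than 0.3 kg; may be gripped by its round side from any direction
- drum60_mid (a point): centre (half-way up) of the sanding drum 60 mm in diameter, the thickest, starts in the carrier. Upright brown abrasive-covered rubber cylinder 60 mm tall, axis z up, flat ends; a steel washer and a steel stub 10 mm thick and 12 mm high on top of it. Loose, weighs less than 0.3 kg; may be gripped by its round side from any direction
- tray_floor (a point): the long plywood storage tray (fixed): this point is the middle of its inner floor, 18 mm above the bench top. The floor is 400 mm long along this point's y axis and 80 mm wide along its x axis, with a brown wooden lip 6 mm high and 6 mm thick all round. The 33 and 51 mm drums stand tight together around its middle, in either order; either may be gripped and slid or lifted along
- carrier_floor (a point): the shorter grey plastic carrier with a wire handle at each end (fixed): middle of its inner floor, 18 mm above the bench top, 270 mm long along y, 80 mm wide along x, lip 6 mm high. The 24, 42 and 60 mm drums start in it in a row along y, centres 90 mm apart, in any order. Tray or carrier may be the one nearer the robot
- glue: wood glue bottle, cream with an orange cap, 60 mm in diameter and 150 mm tall, standing on the bench beside the trays; origin at the centre of its underside. Must not be knocked over
There are look-alikes about, which are no part of the job. Leave any yellow look-alike of the part that bears drum51_mid alone. What is shaped like the part that bears drum33_mid but yellow is not meant.

How it is judged:
By the outcome, as a careful person would: the job done as asked, in the order asked, and still so for the second after the job is handed in, with the robot touching nothing.
It also fails if it takes over 83 s, if anything falls off the work surface, if the arm or the gripper's body presses on something with over 40 N, if the wrist force passes 120 N, or if a joint passes its speed limit or range.

## Working session

There is one attempt and no reset: what is moved stays moved. The work goes in short steps, each a Python script; the robot and the scene stay as the last script left them, time stands still between calls to the robot, and variables do not carry over. Pictures are saved under pics/ and viewed, at most 14 in all, crops included, and the job is handed in when it is done.

```bash
mkdir -p pics; ls; python3 - <<'E'
from bench import *
import cv2
for c in ("scene","top"):
    im=read_camera(c); cv2.imwrite(f"pics/{c}0.png",im[:,:,::-1])
    p=camera_params(c); print(c,p["K"],p["camera_from_world"])
    for n in ["drum24_mid","drum33_mid","drum42_mid","drum51_mid","drum60_mid","tray_floor","carrier_floor","glue"]:
        print(n,[(d["at"],round(d["confidence"],2)) for d in tip_of(c,n)])
print(read_time_s(),read_tcp_rot())
E
```

```text
pics
scene [[621.65381585   0.         322.87436794]
 [  0.         621.65381585 243.45168628]
 [  0.           0.           1.        ]] [[ 0.77534882  0.63129864 -0.01721132 -0.49916411]
 [ 0.39805363 -0.50967684 -0.76274689 -0.1810833 ]
 [-0.49029329  0.58454388 -0.64646806  1.47959183]
 [ 0.          0.          0.          1.        ]]
drum24_mid []
drum33_mid [([304.9, 273.0], 0.67), ([202.0, 348.2], 0.55)]
drum42_mid [([268.0, 204.6], 0.57), ([326.1, 263.4], 0.51)]
drum51_mid [([328.3, 261.8], 0.68), ([367.5, 310.5], 0.6)]
drum60_mid [([236.3, 225.3], 0.59)]
tray_floor [([317.7, 278.4], 0.6)]
carrier_floor [([239.0, 236.6], 0.76)]
glue [([377.6, 176.3], 0.64)]
top [[611.60740013   0.         326.06375652]
 [  0.         611.60740013 234.76344048]
 [  0.           0.           1.        ]] [[ 0.01256371 -0.99978984 -0.01619956  0.06055639]
 [-0.99241713 -0.01048673 -0.12246744  0.6098989 ]
 [ 0.12227182  0.01761537 -0.99234031  1.160169  ]
 [ 0.          0.          0.          1.        ]]
drum24_mid [([414.9, 327.7], 0.56), ([364.7, 220.4], 0.56)]
drum33_mid [([379.9, 218.7], 0.7), ([497.5, 235.4], 0.62)]
drum42_mid [([323.8, 322.2], 0.74)]
drum51_mid [([375.1, 157.7], 0.92), ([355.2, 217.2], 0.74)]
drum60_mid [([367.0, 327.2], 0.72)]
tray_floor [([363.8, 220.0], 0.91), ([377.1, 216.7], 0.2)]
carrier_floor [([367.4, 324.0], 0.91)]
glue [([176.3, 283.0], 0.9)]
0.9 [ 1.95590899e-01  9.80685576e-01  8.02154344e-06 -2.21739767e-05]
```

View pics/top0.png

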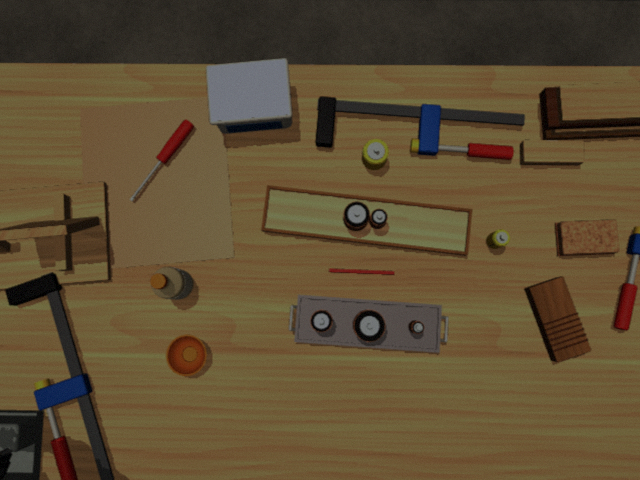

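View pics/scene0.png

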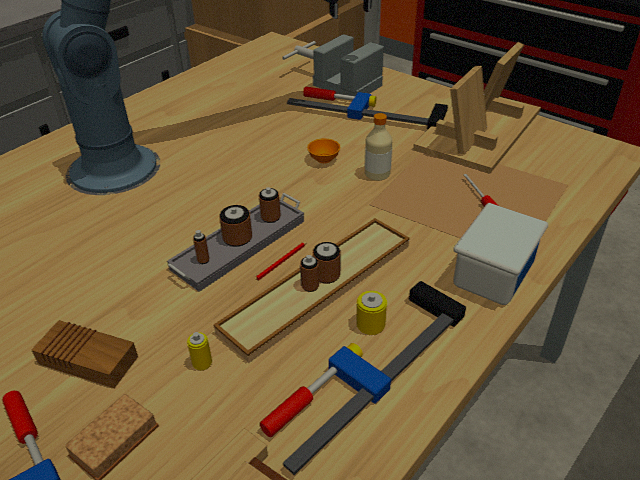

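Top view: the tray spans (265,210)–(470,235) with the 51 mm drum at (357,216) and the 33 mm at (379,217). The grey carrier has the 42 at (321,321), the 60 at (369,326) and the 24 at (417,327). The glue bottle is at (176,283).

Candidates for 33 and 51: the brown pair in the tray at (379,217) and (357,216), and the yellow cylinders at (499,239) and (375,154). The brown ones standing in the tray fit the description, and the yellow ones are look-alikes. I'll confirm this in a crop.

```bash
cat > geo.py <<'E'
import numpy as np
from bench import camera_params
def world(cam,px,z):
    p=camera_params(cam); T=np.array(p["camera_from_world"]); R,t=T[:3,:3],T[:3,3]
    d=R.T@np.linalg.inv(p["K"])@np.array([px[0],px[1],1.]); c=-R.T@t
    return c+d*(z-c[2])/d[2]
def pixel(cam,X):
    p=camera_params(cam); T=np.array(p["camera_from_world"]); q=np.array(p["K"])@(T[:3,:3]@X+T[:3,3]); return q[:2]/q[2]
E
python3 - <<'E'
import cv2,numpy as np
from geo import *
im=cv2.imread("pics/top0.png")
c=im[180:360,260:480]; c=cv2.convertScaleAbs(cv2.resize(c,None,fx=3.6,fy=3.3,interpolation=cv2.INTER_CUBIC),alpha=1.6)
cv2.imwrite("pics/crop0.png",c)
for n,px in dict(d33=(379.9,218.7),d42=(323.8,322.2),d51=(355.2,217.2),d60=(367,327.2),d24=(414.9,327.7)).items(): print(n,world("top",px,.048).round(4))
for n,px in dict(d33=(304.9,273),d42=(268,204.6),d51=(328.3,261.8),d60=(236.3,225.3)).items(): print("s",n,world("scene",px,.048).round(4))
print("tray",world("top",(363.8,220),.018),world("scene",(317.7,278.4),.018),"glue",world("top",(176.3,283),0))
print("carr",world("top",(367.4,324),.018),world("scene",(239,236.6),.018))
E
```

```text
d33 [ 0.6405 -0.0369  0.048 ]
d42 [0.4397 0.0696 0.048 ]
d51 [0.643  0.0111 0.048 ]
d60 [ 0.4313 -0.0128  0.048 ]
d24 [ 0.4316 -0.1038  0.048 ]
s d33 [ 0.6332 -0.0368  0.048 ]
s d42 [0.4402 0.073  0.048 ]
s d51 [0.6474 0.0126 0.048 ]
s d60 [ 0.4373 -0.0154  0.048 ]
tray [ 0.64210279 -0.00698648  0.018     ] [ 0.63955978 -0.00945759  0.018     ] glue [0.51296939 0.36811455 0.        ]
carr [ 0.43674295 -0.01504676  0.018     ] [ 0.43813867 -0.01311183  0.018     ]
```

View pics/crop0.png

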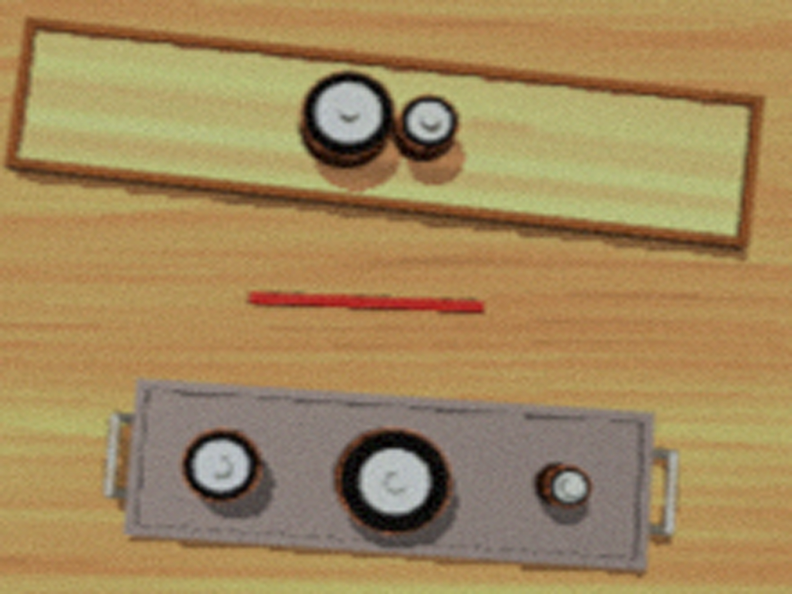

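The crop confirms it: the brown pair in the tray, 51 on the left and 33 on the right, is the one meant. The yellow cylinders are outside the tray. The carrier holds 42, 60 and 24 from left to right. Next I'll refine positions from the top faces and tray corners.

```bash
python3 - <<'E'
from geo import *
f=lambda u,v:(260+(u+.5)/3.6-.5,180+(v+.5)/3.3-.5)
for n,p in dict(d51=(348,111),d33=(430,121),d42=(222,464),d60=(394,480),d24=(568,486)).items(): print(n,world("top",f(*p),.078).round(4))
C=np.array([world("top",f(*p),.024)[:2] for p in [(28,20),(763,98),(745,243),(8,166)]]); print(C.round(4),C.mean(0))
print([np.linalg.norm(C[i]-C[(i+1)%4]).round(4) for i in range(4)])
e=C[0]-C[1]+C[3]-C[2]; e/=np.linalg.norm(e); print("ey",e, np.degrees(np.arctan2(-e[0],e[1])))
C=np.array([world("top",f(*p),.024)[:2] for p in [(140,380),(655,412),(645,572),(128,537)]]); print("carrier",C.mean(0)); e=C[0]-C[1]+C[3]-C[2]; print(np.degrees(np.arctan2(-e[0],e[1])))
E
```

```text
d51 [0.6459 0.01   0.078 ]
d33 [ 0.6406 -0.0333  0.078 ]
d42 [0.4438 0.0737 0.078 ]
d60 [ 0.436  -0.0151  0.078 ]
d24 [ 0.4339 -0.1047  0.078 ]
[[ 0.7087  0.1867]
 [ 0.6647 -0.2203]
 [ 0.5771 -0.2091]
 [ 0.6192  0.1956]] [ 0.64242969 -0.01177599]
[np.float64(0.4094), np.float64(0.0884), np.float64(0.4068), np.float64(0.09)]
ey [0.10543065 0.99442666] -6.051978631441823
carrier [ 0.43778275 -0.01654147]
-3.275334392291414
```

```bash
cat >> geo.py <<'E'
from bench import *
from scipy.spatial.transform import Rotation as Rn
C=np.array([.642,-.010]); EY=np.array([.1054,.9944]); EX=np.array([.9944,-.1054])
def quat(flip=1):
    y=np.r_[EX*flip,0]; z=np.array([0,0,-1.]); return Rn.from_matrix(np.c_[np.cross(y,z),y,z]).as_quat()
def slot(s,lat=0): return C+EY*s+EX*lat
def pick_place(a,b,q,zt=.17,zg=.050):
    A=lambda z:[*a,z]; B=lambda z:[*b,z]
    movel(A(zt),q,speed=.3); movel(A(zg),speed=.15); move_gripper(0,30)
    print("gap",read_finger_gap(),"force",read_grasp_force())
    movel(A(zt),speed=.15); movel(B(zt),speed=.25); movel(B(zg+.006),speed=.15); movel(B(zg+.0005),speed=.03)
    print("fz",read_ft_force(), "gap",read_finger_gap()); move_gripper(.085); movel(B(zt),speed=.2); print("t",read_time_s())
E
python3 - <<'E'
from geo import *
import cv2
for f in (1,-1): 
    j=inverse_kinematics([.64,-.035,.25],quat(f)); print(f,None if j is None else np.round(j,2))
q0=read_qpos()
best=min((f for f in (1,-1) if inverse_kinematics([.64,-.035,.25],quat(f)) is not None),key=lambda f:np.abs(np.array(inverse_kinematics([.64,-.035,.25],quat(f)))[6]))
print("use",best); q=quat(best)
move_ptp([.6405,-.034,.25],q); print(read_time_s())
pick_place(np.array([.6405,-.034]),slot(-.077),q)
cv2.imwrite("pics/s1.png",read_camera("scene")[:,:,::-1])
E
```

```text
1 [-0.56  0.44  0.73  1.65 -0.31  1.17  0.13]
-1 [-0.89  0.8   1.37  1.66 -0.8   1.37 -2.64]
use 1
3.5333
gap 0.032299636256950835 force 29.798454344272614
fz [ 0.00376988 -0.2476656  -1.33566115] gap 0.03219897522392215
t 9.3
```

View pics/s1.png

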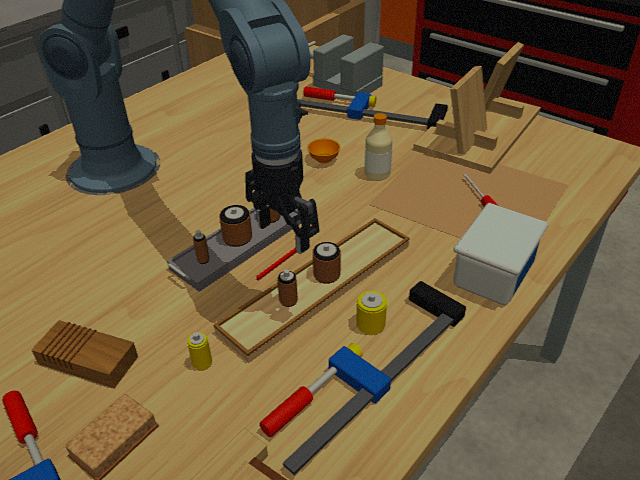

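The 33 drum stands upright at (288,288), clear of the 51 at (327,262). Next come the 42, 60 and 24.

```bash
python3 - <<'E'
from geo import *
import cv2
q=quat(1)
pick_place(np.array([.4425,.073]),slot(-.0325),q)
cv2.imwrite("pics/s2.png",read_camera("scene")[:,:,::-1])
E
```

```text
gap 0.041549128325978665 force 30.102633833885193
fz [ 0.86335986 -0.33918138 -0.22865737] gap 0.04117099226008173
t 16.2583
```

View pics/s2.png

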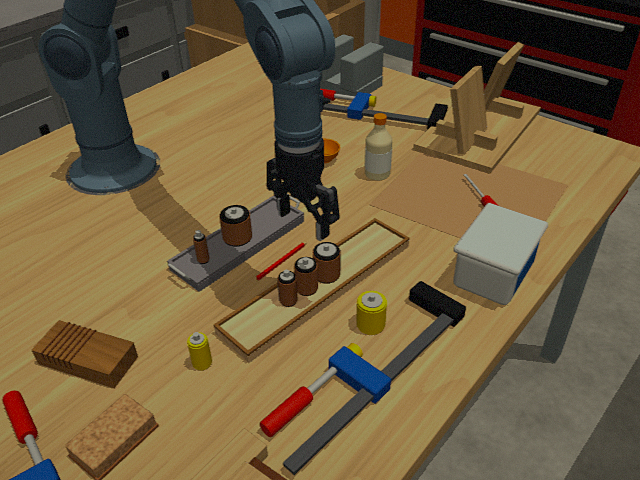

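The 42 now stands at (306,276) between the 33 and the 51, all upright.

```bash
python3 - <<'E'
from geo import *
import cv2
q=quat(1)
pick_place(np.array([.4355,-.015]),slot(.0835),q)
pick_place(np.array([.4335,-.1045]),slot(-.1125),q)
move_ptp([.42,.15,.30],q)
for c in ("scene","top"): cv2.imwrite(f"pics/{c}3.png",read_camera(c)[:,:,::-1])
im=cv2.imread("pics/top3.png")[180:360,260:480]
cv2.imwrite("pics/crop3.png",cv2.convertScaleAbs(cv2.resize(im,None,fx=3.6,fy=3.3,interpolation=cv2.INTER_CUBIC),alpha=1.6))
print(read_time_s())
E
```

```text
gap 0.05933039143986346 force 31.81067168712616
fz [ 1.24812048 -0.25583881 -1.26422352] gap 0.059354312299811564
t 22.8583
gap 0.02338015881677319 force 29.267152547836304
fz [-0.46153769  0.27395173  0.96479779] gap 0.02364038021430931
t 29.9833
31.4583
```

View pics/crop3.png

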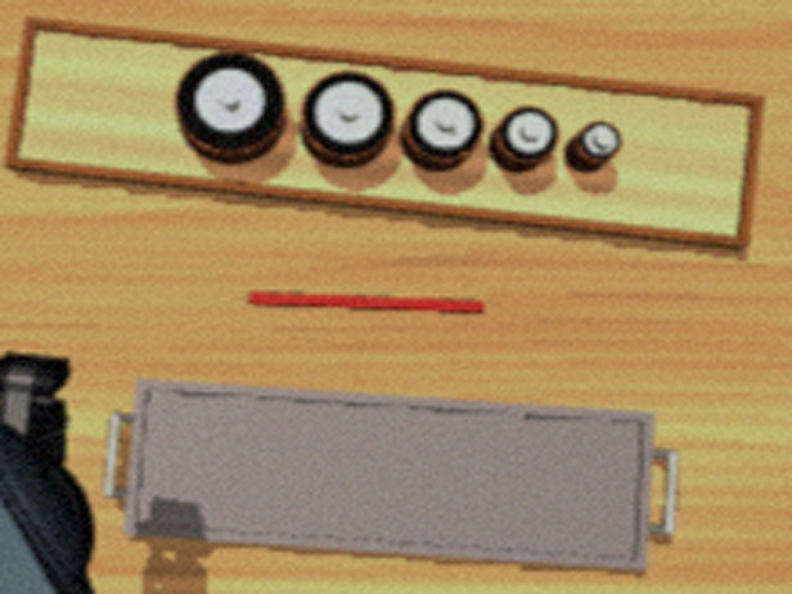

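View pics/scene3.png

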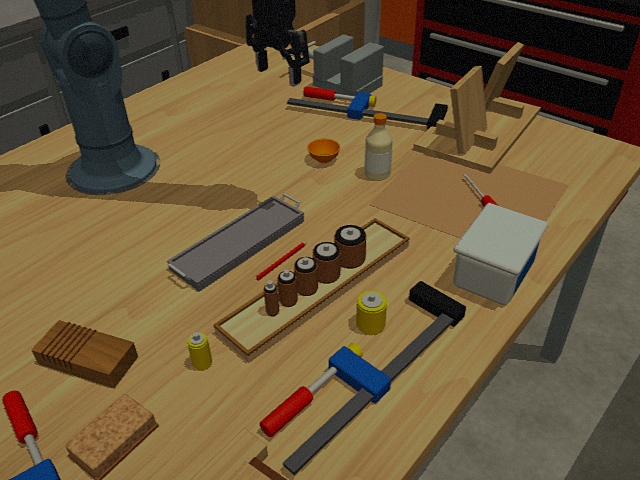

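The crop shows 60, 51, 42, 33 and 24 in a row at (230,103), (348,112), (443,126), (530,134) and (600,138). All are upright with small gaps, and the scene view shows the glue still standing. I'll check straightness in numbers before handing in.

```bash
python3 - <<'E'
from geo import *
f=lambda u,v:(260+(u+.5)/3.6-.5,180+(v+.5)/3.3-.5)
prev=None
for d,p in zip((60,51,42,33,24),[(230,102),(348,112),(443,125),(530,133),(601,138)]):
    w=world("top",f(*p),.078)[:2]-C; s,l=w@EY*1e3,w@EX*1e3
    print(d,round(s,1),"lat",round(l,1),"gap",None if prev is None else round(prev-s-d/2,1)); prev=s-d/2
E
```

```text
60 82.7 lat -0.2 gap None
51 20.2 lat 1.2 gap 7.1
42 -30.3 lat -0.5 gap 4.0
33 -76.2 lat 0.2 gap 8.4
24 -113.6 lat 1.6 gap 8.8
```

The drums are within about 2 mm of the middle line and all gaps are under 9 mm, so I'm handing in.

```bash
python3 -c "
from bench import *
print(sign_off(), read_time_s())"
```

```text
the job is handed in; nothing more can be done
the job is handed in; nothing more can be done
```

The job is handed in: the five drums stand upright in one graded row along the tray's middle (24, 33, 42, 51, 60), with measured gaps of about 4–9 mm and the glue bottle still standing, after about 31 s.

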